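# Seat the kidney plate of a meat mincer on its locating stud

### The arm

A 6-joint arm with a two-finger parallel gripper is mounted at the origin on the work surface. World frame = base frame: x ahead of the robot, y to its left, z up, the work surface at z = 0. Lengths are in m, angles in degrees, forces in N, time in s.
With the tool pointing down it reaches from about 0.4 to 0.825 m from the base axis. Payload 7 kg.
Tool frame: the origin (TCP) lies on the front face of the gripper's body, between the roots of the fingers; the fingertips stand 66 mm ahead of it and the grasp point (between the pads) lies 47 mm ahead of it; z points along the fingers, y is the line along which they close (so a half turn about z gives the same grasp; the last joint's range is limited). The gripper opens to 88 mm and grips with 3 to 60 N. Pads are 19 mm wide; open, the fingers measure 130 mm over their backs; the gripper's body (78 mm by 193 mm) begins 47 mm behind the grasp point.
Start: joints at [86.408, 20.546, 0.682, 0, -70.136, -16.507], TCP at [0.232, 0.634, 0.292] pointing down, gripper open.
Joint ranges: [-176.03, 176.03], [-82.01, 121.73], [-58.28, 71.71], [-173.87, 95.51], [-174.79, -0.11], [-173.66, 173.66]. Speed limits (degrees/s): [136.94, 136.94, 172.46, 180, 180, 180].

### API

Orientations are given as [roll, pitch, yaw] about the fixed x, y, z axes, in that order (R = Rz(yaw) Ry(pitch) Rx(roll)).
In Python, from plant import ctrl gives the robot as it stands.
- The arm moves only by the tool send_rows, never from a script. Its argument "deltas" is a list of rows, each a list of 2 entries, a list of its own where there are three numbers: the shift along the tool's x, y, z each as a share of 800 mm, from -1 to 1, then the turn about the tool's z as a share of 90 degrees, from -1 to 1. A call has exactly 5 rows; each row is the pose to reach, as a shift and turn from the pose commanded when the call began, along the tool's axes at that moment; what a row does not reach only later rows make up. A row lasts 1/12 s, in which the tool goes at most 41.7 mm and 7.16 degrees, less where a joint would pass 70% of its speed; a pose out of reach is approached as far as the arm can. A call with a number of a shift or a turn outside -1 to 1 is refused whole. A call with a gripper value outside its range is refused whole. "gripper" is the opening, from 0 (shut) to 1 (fully open), set as the call begins (left out, the last holds). The fingers move at their own pace and stop on an object; the grip force is fixed at half the most. Time passes only in rows, so rows that repeat a pose let the fingers close, or fill a call up. It gives the time, the measured TCP pose, the force, the opening and the grip force at its end, in the units of the state.
- ctrl.get_obs(): the state, without advancing time (a new reading comes with each control period).
- ctrl.snapshot(name): name is "scene" or "top"; returns a dict with "color" (400x640x3 uint8, red, green, blue), "vertical_fov" (degrees; the focal length in pixels is half the picture's height over the tangent of half this angle, whatever the lens; pixels are square), "cx", "cy" (the principal point, pixels), "rvec" (rotation vector, rad) and "tvec" (3), from world to camera coordinates, as OpenCV has them. Camera axes: x right, y down, z forward; pixel columns grow to the right and rows downward; lengths in m; the calibration is good to about 2 mm. A picture is of the moment at which its call begins. There is no depth.
- ctrl.close_job(): hands the job in; it is judged then, once.
Trained networks look in a picture, given as the dict that the camera call returned (one of the last four; its "shot" number tells which), for a name from the list of things; names that differ only in an ending like _2 or _b are one class to them, and where a whole thing is asked for, a point or a joint stands for the part that bears it (a point fixed in the world has none). Each returns a list of dicts, best first, with "conf" (0 to 1); they miss things now and then, are a little off and sometimes report something else, mostly with a low value. They report only what shows in the picture. A call takes as long as a camera call.
- ctrl.boxes_of(picture, thing): "xy" ([column, row] as shares, 0 to 1, of the picture: columns of its width, rows of its height, amid what is visible of it).
- ctrl.cut_out(picture, thing): "pixels" (400x640 bool, what is visible of it) and "xy" ([column, row] as shares, 0 to 1, of the picture: columns of its width, rows of its height, amid what is visible of it).
The state is a dict: "clock": time; "joint_pos": joint angles; "qvel": joint speeds; "tau": joint torques, N m; "tool_pos": TCP position; "orientation": TCP orientation; "force": force on the tool from outside, world axes, zero at the start; "moment": the same for the moment, N m; "opening": finger opening in m; "gripper_force": force on a finger pad.
Only numpy, scipy, OpenCV 4.12 (cv2) and the standard library are available. Lean on these libraries where they do the work, as an engineer would, in place of code of your own. Each camera call takes 0.05 s, during which the arm holds its last target. There are 200 camera calls.

### The job

The mincer head stands mouth-up on the bench and its kidney plate lies in the mouth with the notch off the locating stud, so it stands proud. Turn the plate round with a fingertip, either way, until its notch meets the stud, then press it fully home so that its face is flush with the rim of the head. Do not lift the plate, and leave the ring nut, the fine plate, the pusher and the bottle standing where they are.

Things in the scene. Friction and masses are not known exactly. Their poses are not given: they have to be found in the camera images.
- mouth (a point): Centre of the mouth of the mincer head, level with its rim, 250 mm above the bench; z up. The head is a heavy stainless barrel stood on end that cannot move: 160 mm across at the threaded mouth, bore 133 mm, wall 11.5 mm. A feed throat (104 mm flange, its axis 98 mm up) sticks out to 142 mm from the barrel axis along +x.
- stud (a point): Point level with the head's rim, straight above the locating stud, 61 mm from the bore axis towards mouth's -x. The stud is a fixed brass bar 10 mm thick, lying radially, from the bore wall in to radius 58 mm, its top 6 mm below the rim. Its outer end shows from above in a 13 mm wide slot in the rim; a red painted mark on the rim and down the thread is right behind it.
- plate_top (a point): Centre of the plate's upper face; z up, turns with the plate, notch towards -x. Bright disc 130 mm across, 14 mm thick: rim from radius 55 to 65 mm, hub from 10 to 18.5 mm, three straight spokes 14 mm wide, 120 degrees apart, one pointing at the notch. A fingertip fits the three openings between them (37 mm radially, about 60 mm along). The face starts 8 mm above the head's rim.
- notch (a point): Middle of the notch in the plate's rim, at the upper face, 61 mm from the plate's axis, at the outer end of one spoke. It is cut right through, 14 mm wide, 9 mm deep from the edge. The plate can go down when this point is straight above stud: 2 mm off to either side still fits, and the round stud guides the plate from a little beyond that.
- plate_turn (a joint): Angle of the plate about the bore axis, rad, counter-clockwise from above positive, no end stops; 0 or any whole turn has the notch over the stud. It turns either way with a steady rub of about 0.1 N m and stays where left. Under the openings is a knife, its top 15 mm below the head's rim. In the centre hole a spigot ends 5 mm below the rim.
- plate_press (a joint): How far the plate has gone down, m: 0 riding on the stud, 0.008 home on its seat, face level with the head's rim. It goes down only with the notch over the stud. The plate (0.7 kg) is a close fit and stays at the height where it is left: it does not drop by itself, takes about 5 N to push down and about 19 N to draw up. Negative: lifted.
- ring_nut_mid (a point): Bystander: stainless ring nut lying on the bench, about 180 mm across (208 mm over its four lugs), 40 mm high; the point is on its axis half-way up.
- fine_plate_mid (a point): Bystander: second mincer plate lying flat on the bench, drilled with small holes, 130 mm across, 14 mm thick; the point is its centre.
- pusher_mid (a point): Bystander: white plastic feed pusher standing on its thick end, 68 mm across, 192 mm tall; the point is on its axis 90 mm up.
- bottle_mid (a point): Bystander: white plastic bottle with orange cap, standing, 72 mm across, 175 mm tall; the point is on its axis half-way up.

How it is judged (in metres and radians):
At the end, for the whole second after the job is handed in: The plate is fully home (at least 6.5 of its 8 mm down, its face flush with the rim within 1.5 mm), its notch over the stud within 4 mm, at rest; the ring nut, fine plate, pusher and bottle are within 20 mm of where they stood (value of joint plate_press above 0.0065 m and horizontal distance between notch and stud below 0.004 m and velocity of joint plate_turn between -0.03 and 0.03 rad/s and velocity of joint plate_press between -0.003 and 0.003 m/s and distance of each of ring_nut_mid, fine_plate_mid, pusher_mid, bottle_mid from where it was at the start of the episode below 0.02 m); the robot touches nothing.
It fails at once if the plate is lifted more than 5 mm above where it rode on the stud (value of joint plate_press below -0.005 m).
It fails at once if the ring nut is moved more than 20 mm (distance of ring_nut_mid from where it was at the start of the episode above 0.02 m).
It fails at once if the fine plate is moved more than 20 mm (distance of fine_plate_mid from where it was at the start of the episode above 0.02 m).
It fails at once if the pusher is moved or tipped more than 20 mm (distance of pusher_mid from where it was at the start of the episode above 0.02 m).
It fails at once if the bottle is moved or tipped more than 20 mm (distance of bottle_mid from where it was at the start of the episode above 0.02 m).
It also fails if it takes over 64 s, if anything falls off the work surface, if the arm or the gripper's body presses on something with over 40 N, if the wrist force passes 120 N, or if a joint passes its speed limit or range.

## Working session

There is one attempt and no reset: what is moved stays moved. The work goes in short steps, Python scripts to look and compute and a tool call to move; the robot and the scene stay as the last step left them, time stands still between calls to the robot, and variables do not carry over. Pictures are saved under pics/ and viewed, at most 10 in all, crops included, and the job is handed in when it is done.

Besides the shell and the picture viewer there is one more tool, called after ">>>" by a JSON object that holds its "op" and its "data". send_rows: Moves the arm, as the interface text tells. Shift numbers are shares of 800 mm and turn numbers shares of 90 degrees, none past 1 either way. Its arguments: {"type":"object","properties":{"deltas":{"type":"array","items":{"type":"array"}},"gripper":{"type":"number"}},"required":["deltas"]}

```bash
mkdir -p pics
cat > h.py <<'E'
import numpy as np, cv2
from plant import ctrl
def cam(s):
    h=400; f=h/2/np.tan(np.radians(s["vertical_fov"])/2)
    K=np.array([[f,0,s["cx"]],[0,f,s["cy"]],[0,0,1.]]); R=cv2.Rodrigues(np.array(s["rvec"],float))[0]
    return K,R,np.array(s["tvec"],float).ravel()
def unproj(s,px,z):
    K,R,t=cam(s); d=R.T@np.linalg.inv(K)@np.array([px[0],px[1],1.]); c=-R.T@t
    return c+d*(z-c[2])/d[2]
def proj(s,P):
    K,R,t=cam(s); q=K@(R@np.array(P)+t); return q[:2]/q[2]
def save(s,n): cv2.imwrite("pics/"+n,s["color"][:,:,::-1])
E
python3 - <<'E'
from h import *
o=ctrl.get_obs(); print({k:np.round(o[k],3) for k in ("clock","tool_pos","orientation","force","opening")})
for n in("scene","top"):
    s=ctrl.snapshot(n); save(s,n+"0.png"); K,R,t=cam(s); print(n,K[0,0],-R.T@t, R[2])
    for th,z in(("mouth",.25),("stud",.25),("plate_top",.258),("notch",.258),("ring_nut_mid",.02),("fine_plate_mid",.007),("pusher_mid",.09),("bottle_mid",.087)):
        for r in ctrl.boxes_of(s,th)[:2]:
            px=np.array(r["xy"])*[640,400]; print(th,round(r["conf"],2),px.round(1),unproj(s,px,z).round(4))
E
```

```text
{'clock': np.float64(0.0), 'tool_pos': array([0.232, 0.634, 0.291]), 'orientation': array([ 1.79905e+02, -7.00000e-03, -2.01100e+01]), 'force': array([-0.505, -1.186,  0.279]), 'opening': np.float64(0.088)}
scene 368.99785745553135 [ 1.13636379 -0.5015363   0.74930943] [-0.61185082  0.53100141 -0.58623892]
mouth 0.69 [307.4 219.7] [ 0.6528 -0.1178  0.25  ]
mouth 0.3 [167.5 273.8] [ 0.6132 -0.4081  0.25  ]
plate_top 0.88 [305.7 187.3] [ 0.5625 -0.0503  0.258 ]
notch 0.7 [300.9 184.8] [ 0.5467 -0.0525  0.258 ]
ring_nut_mid 0.58 [227.  380.9] [ 0.7272 -0.3863  0.02  ]
fine_plate_mid 0.94 [376.6 185.7] [0.4242 0.3861 0.007 ]
bottle_mid 0.96 [170.2 272.8] [ 0.4434 -0.3714  0.087 ]
bottle_mid 0.28 [376.4 184.3] [0.4951 0.2959 0.087 ]
top 381.74882990221084 [0.35618088 0.01761633 1.162373  ] [ 0.19101218 -0.00473706 -0.98157624]
mouth 0.68 [342.8 199.9] [ 0.5375 -0.0422  0.25  ]
stud 0.67 [340.3 197.5] [ 0.5433 -0.036   0.25  ]
plate_top 0.88 [339.6 198.6] [ 0.539  -0.0339  0.258 ]
notch 0.93 [339.  195.4] [ 0.5468 -0.0323  0.258 ]
ring_nut_mid 0.84 [439.4 179.1] [ 0.657  -0.3553  0.02  ]
fine_plate_mid 0.74 [196.  253.5] [0.4105 0.3791 0.007 ]
fine_plate_mid 0.36 [342.8 193.6] [ 0.6058 -0.0578  0.007 ]
pusher_mid 0.65 [197.7 157.9] [0.6829 0.3723 0.09  ]
pusher_mid 0.65 [342.1 193.7] [ 0.5876 -0.0504  0.09  ]
bottle_mid 0.55 [449.4 255.3] [ 0.4199 -0.3538  0.087 ]
```

View pics/scene0.png

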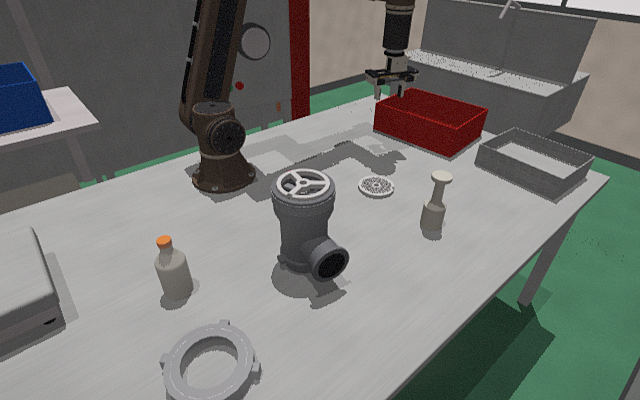

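View pics/top0.png

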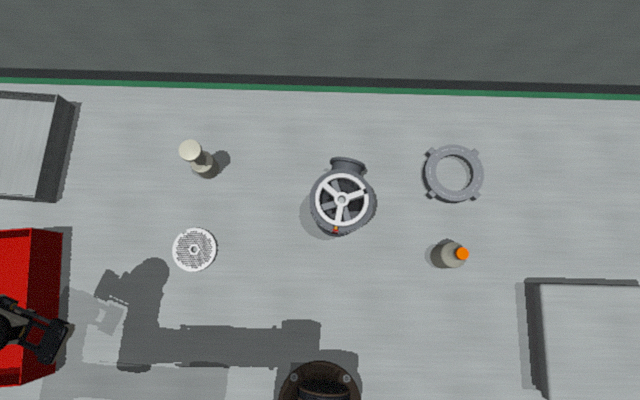

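The scene view shows the head in mid-bench, with the plate at about (305,184). In the top view the plate is at (341,199), the orange mark at (335,231), and the bystanders are well clear. I'll enlarge the mouth in both views.

Run:
```python
from h import *
s=ctrl.snapshot("top"); t=ctrl.snapshot("scene")
a=cv2.resize(s["color"][155:245,300:385],None,fx=4.5,fy=4.5,interpolation=cv2.INTER_CUBIC)
b=cv2.resize(t["color"][155:235,262:348],None,fx=4.5,fy=4.5,interpolation=cv2.INTER_CUBIC)
c=np.zeros((410,790,3),np.uint8); c[:a.shape[0],:a.shape[1]]=a; c[:b.shape[0],400:400+b.shape[1]]=b[:,:390]
cv2.imwrite("pics/crop1.png",c[:,:,::-1])
m=ctrl.cut_out(s,"plate_top")[0]["pixels"].astype(np.uint8)
cs,_=cv2.findContours(m,0,1); k=max(cs,key=cv2.contourArea); e=cv2.fitEllipse(k); print(e,unproj(s,e[0],.258))
m=ctrl.cut_out(t,"plate_top")[0]["pixels"].astype(np.uint8)
cs,_=cv2.findContours(m,0,1); k=max(cs,key=cv2.contourArea); e=cv2.fitEllipse(k); print(e,unproj(t,e[0],.258))
# orange
for n,q in(("top",s),("scene",t)):
    h=q["color"].astype(int); M=(h[:,:,0]-h[:,:,2]>50)&(h[:,:,0]-h[:,:,1]>40); ys,xs=np.nonzero(M)
    k=(abs(xs-330)<50)&(abs(ys-200)<45); print(n,k.sum(), [(x,y) for x,y in zip(xs[k],ys[k])][:40])
    if k.any(): print(unproj(q,(xs[k].mean(),ys[k].mean()),.25))
```

```text
((341.20965576171875, 199.4995880126953), (51.899288177490234, 53.111427307128906), 158.76364135742188) [ 0.5368707  -0.03782087  0.258     ]
((302.6069641113281, 184.02291870117188), (31.68095588684082, 53.841182708740234), 88.91860961914062) [ 0.54660018 -0.04723667  0.258     ]
top 20 [(np.int64(335), np.int64(226)), (np.int64(335), np.int64(227)), (np.int64(336), np.int64(227)), (np.int64(334), np.int64(228)), (np.int64(335), np.int64(228)), (np.int64(336), np.int64(228)), (np.int64(333), np.int64(229)), (np.int64(334), np.int64(229)), (np.int64(335), np.int64(229)), (np.int64(336), np.int64(229)), (np.int64(337), np.int64(229)), (np.int64(333), np.int64(230)), (np.int64(334), np.int64(230)), (np.int64(335), np.int64(230)), (np.int64(336), np.int64(230)), (np.int64(337), np.int64(230)), (np.int64(334), np.int64(231)), (np.int64(335), np.int64(231)), (np.int64(336), np.int64(231)), (np.int64(337), np.int64(231))]
[ 0.46550122 -0.02479922  0.25      ]
scene 2 [(np.int64(288), np.int64(170)), (np.int64(290), np.int64(170))]
[ 0.46280986 -0.02634774  0.25      ]
```

View pics/crop1.png

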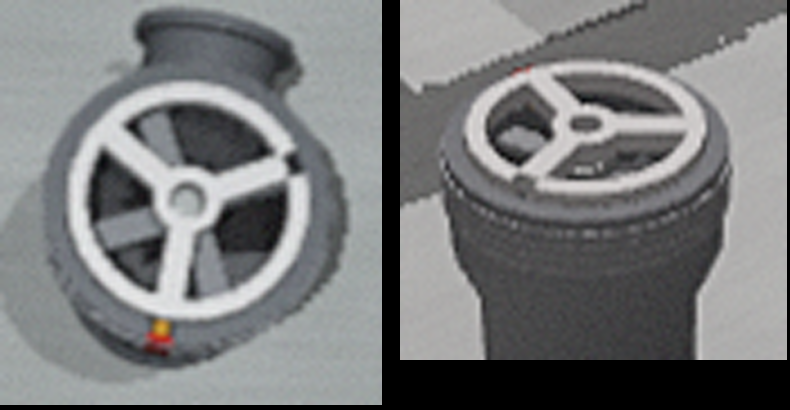

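The crop settles the geometry. The hub is at crop (187,198), the notch at (295,160) and the stud mark at (161,330). That puts the notch near -70° and the stud near 169° in world, so the plate needs about 120° clockwise.

```bash
cat >> h.py <<'E'
def angs(s,C,z=.258,show=None):
    """rectify top view to the plate plane; 4 px/mm"""
    src=np.array([proj(s,[C[0]+a,C[1]+b,z]) for a,b in((.1,.1),(.1,-.1),(-.1,-.1),(-.1,.1))],np.float32)
    dst=np.array([[0,0],[600,0],[600,600],[0,600]],np.float32)
    w=cv2.warpPerspective(s["color"],cv2.getPerspectiveTransform(src,dst),(600,600),flags=cv2.INTER_CUBIC)
    if show: cv2.imwrite("pics/"+show,w[:,:,::-1])
    return w  # pixel (300-3000*(y-Cy), 300-3000*(x-Cx))
def spokes(s,C,z=.258):
    g=angs(s,C,z).mean(2); a=np.radians(np.arange(0,360,.5))
    def samp(r): 
        return cv2.remap(g.astype(np.float32),(300-3000*r*np.sin(a)).astype(np.float32)[None],(300-3000*r*np.cos(a)).astype(np.float32)[None],1)[0]
    v=sum(samp(r) for r in np.arange(.028,.05,.002)); n=sum(samp(r) for r in (.059,.061,.063))
    f3=np.sum(v*np.exp(-3j*a)); base=-np.degrees(np.angle(f3))/3
    k=np.degrees(a[np.argmin(cv2.blur(n[None],(15,1))[0])]); 
    return [round((base+120*i+180)%360-180,2) for i in range(3)], round((k+180)%360-180,1)
def goal(P,yaw,C=None):
    o=ctrl.get_obs(); p=np.array(o["tool_pos"]); y0=np.radians(o["orientation"][2]); d=np.array(P)-p
    sh=[d[0]*np.cos(y0)+d[1]*np.sin(y0), d[0]*np.sin(y0)-d[1]*np.cos(y0), -d[2]]
    print("share",np.round(np.array(sh)/.8,4),"turn",round(-((yaw-o["orientation"][2]+180)%360-180)/90,4), "mm",np.round(np.array(sh)*1e3,1))
E
python3 - <<'E'
from h import *
s=ctrl.snapshot("top"); t=ctrl.snapshot("scene")
print(unproj(s,(300+187/4.5-.4,155+198/4.5-.4),.258),unproj(t,(262+186/4.5-.4,155+123/4.5-.4),.258))
C=np.array([.539,-.0395]); 
for C in ([.537,-.038],[.539,-.0395],[.541,-.042]): print(spokes(s,C))
C=[.539,-.0395]
w=angs(s,C); cv2.circle(w,(300,300),195,(255,0,0),1); cv2.circle(w,(300,300),165,(255,0,0),1);cv2.circle(w,(300,300),30,(255,0,0),1)
v=angs(t,C); cv2.circle(v,(300,300),195,(255,0,0),1); cv2.circle(v,(300,300),165,(255,0,0),1);cv2.circle(v,(300,300),30,(255,0,0),1)
cv2.imwrite("pics/rect1.png",cv2.resize(np.hstack([w,v]),(800,400))[:,:,::-1])
goal([.3,.5,.42],-20)
E
```

```text
[ 0.5390842  -0.03765823  0.258     ] [ 0.53985689 -0.04092399  0.258     ]
([np.float64(51.47), np.float64(171.47), np.float64(-68.53)], np.float64(-68.5))
([np.float64(50.84), np.float64(170.84), np.float64(-69.16)], np.float64(-69.5))
([np.float64(50.74), np.float64(170.74), np.float64(-69.26)], np.float64(-71.0))
share [ 0.1373  0.1279 -0.1598] turn -0.0011 mm [ 109.9  102.3 -127.8]
```

View pics/rect1.png

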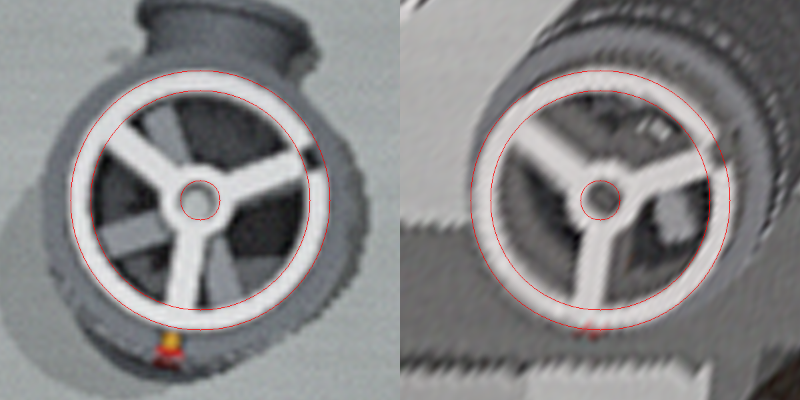

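The rectified views match the 130 mm circles, so C≈(0.539,-0.0393). The spokes are at -69° (notch), 51° and 171°, and the stud is at about 169.5°. I'll move over now.

>>> {"op": "send_rows", "data": {"deltas": [[[0,0,-0.05],0],[[0,0,-0.1],0],[[0,0,-0.14],0],[[0.03,0.02,-0.16],0],[[0.06,0.05,-0.16],0]], "gripper": 0}}

```text
clock: 1.62
tool_pos: [0.2637, 0.5816, 0.424]
orientation: [-179.7, -0.0, -20.0]
force: [0.2, -1.0, 0.5]
opening: 0.06
gripper_force: 0.0
```

Run:
```python
from h import *
goal([.5729,-.0446,.40],-9)
```

```text
share [0.6308 0.6035 0.03  ] turn -0.1221 mm [504.6 482.8  24. ]
```

>>> {"op": "send_rows", "data": {"deltas": [[[0.036,0.034,0],0],[[0.072,0.069,0],0],[[0.108,0.103,0],0],[[0.144,0.138,0],0],[[0.18,0.172,0],0]]}}

```text
clock: 2.03
tool_pos: [0.3516, 0.3991, 0.4205]
orientation: [-180.0, -0.0, -20.1]
force: [1.9, -0.7, 0.2]
opening: 0.0265
gripper_force: 0.0
```

>>> {"op": "send_rows", "data": {"deltas": [[[0.036,0.034,0],0],[[0.072,0.069,0],0],[[0.108,0.103,0],0],[[0.144,0.138,0],0],[[0.18,0.172,0],0]]}}

```text
clock: 2.45
tool_pos: [0.4394, 0.2204, 0.4207]
orientation: [-179.9, -0.0, -20.1]
force: [0.2, 0.3, -0.5]
opening: 0.0005
gripper_force: 0.0
```

>>> {"op": "send_rows", "data": {"deltas": [[[0.036,0.034,0],0],[[0.072,0.069,0],0],[[0.108,0.103,0],-0.03],[[0.144,0.138,0],-0.06],[[0.17,0.162,0],-0.1]]}}

```text
clock: 2.87
tool_pos: [0.523, 0.0511, 0.4205]
orientation: [-180.0, -0.0, -11.0]
force: [0.7, 0.5, 0.9]
opening: 0.0002
gripper_force: 0.0
```

Run:
```python
from h import *
goal([.5729,-.0446,.36],-9); o=ctrl.get_obs(); print(o["opening"],o["joint_pos"])
```

```text
share [0.0842 0.1055 0.0756] turn -0.0226 mm [67.3 84.4 60.5]
0.00017684547041639357 [ 2.70036053e+01  2.87992870e+00 -5.40181282e+00  2.00335266e-02
 -8.16897817e+01  5.19608000e+01]
```

>>> {"op": "send_rows", "data": {"deltas": [[[0.03,0.038,0.01],-0.0226],[[0.056,0.07,0.03],-0.0226],[[0.078,0.098,0.06],-0.0226],[[0.0842,0.1055,0.0756],-0.0226],[[0.0842,0.1055,0.0756],-0.0226]]}}

```text
clock: 3.28
tool_pos: [0.5716, -0.0439, 0.3558]
orientation: [179.9, 0.3, -9.3]
force: [0.5, -0.1, -1.0]
opening: 0.0006
gripper_force: 0.0
```

Run:
```python
from h import *
s=ctrl.snapshot("scene"); t=ctrl.snapshot("top")
a=cv2.resize(s["color"][100:250,240:400],(600,560),interpolation=cv2.INTER_CUBIC)
cv2.imwrite("pics/near.png",a[:,:,::-1])
goal([.5729,-.0446,.312],-9)
o=ctrl.get_obs(); p=o["tool_pos"]; q=proj(s,[p[0],p[1],p[2]-.066]); print(((q-[240,100])*3.74).round())
```

```text
share [0.0014 0.0028 0.0594] turn -0.0014 mm [ 1.1  2.3 47.5]
[265. 281.]
```

View pics/near.png

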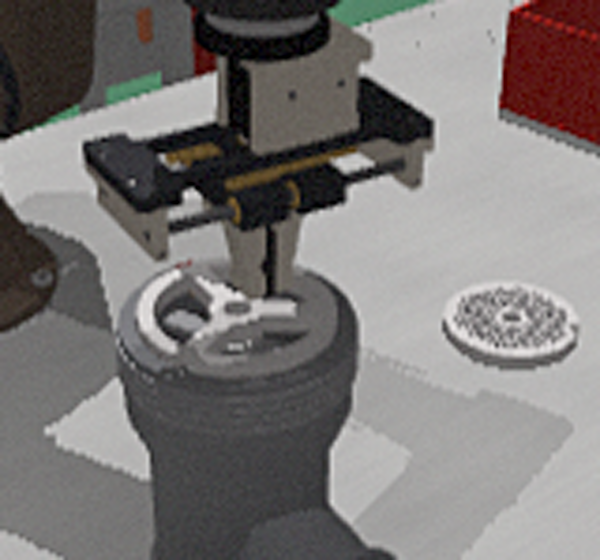

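The pair of fingertips, about (258,290) in the crop, tapers to a slim tip and hangs above the far opening as intended. I'll descend into it.

>>> {"op": "send_rows", "data": {"deltas": [[[0.001,0.002,0.02],0],[[0.001,0.002,0.035],0],[[0.001,0.002,0.047],0],[[0.001,0.002,0.056],0],[[0.001,0.002,0.056],0]]}}

```text
clock: 3.8
tool_pos: [0.5723, -0.0428, 0.3143]
orientation: [180.0, 0.0, -9.0]
force: [-0.9, -0.7, -0.7]
opening: 0.0004
gripper_force: 0.0
```

```bash
cat >> h.py <<'E'
C0=np.array([.5393,-.0393])
def arc(step,rho=.034,z=.313):
    """rows for 5 steps of `step` deg of orbit from present angle (deg), yaw=orbit angle"""
    o=ctrl.get_obs(); p=np.array(o["tool_pos"]); y=o["orientation"][2]; d=p[:2]-C0; ph=np.degrees(np.arctan2(d[1],d[0]))
    print("t",o["clock"],"phi",ph.round(1),"rho",np.hypot(*d).round(4),"yaw",round(y,2),"z",p[2].round(4),"F",np.round(o["force"],1))
    y0=np.radians(y)
    for i in range(1,6):
        a=np.radians(ph+step*i); P=C0+rho*np.array([np.cos(a),np.sin(a)])-p[:2]
        tn=-((ph+step*i-y+180)%360-180)/90
        print([[round(v/.8,4) for v in (P[0]*np.cos(y0)+P[1]*np.sin(y0),P[0]*np.sin(y0)-P[1]*np.cos(y0),p[2]-z)],round(tn,3)])
E
python3 -c "
from h import *
arc(-3.5)"
```

```text
t 3.8 phi -6.1 rho 0.0332 yaw -9.01 z 0.3143 F [-0.9 -0.7 -0.7]
[[np.float64(0.0011), np.float64(0.0025), np.float64(0.0016)], np.float64(0.007)]
[[np.float64(0.0009), np.float64(0.0051), np.float64(0.0016)], np.float64(0.046)]
[[np.float64(0.0007), np.float64(0.0077), np.float64(0.0016)], np.float64(0.085)]
[[np.float64(0.0003), np.float64(0.0103), np.float64(0.0016)], np.float64(0.124)]
[[np.float64(-0.0003), np.float64(0.0128), np.float64(0.0016)], np.float64(0.162)]
```

>>> {"op": "send_rows", "data": {"deltas": [[[0.0011,0.0025,0.001],0.007],[[0.0009,0.0051,0.001],0.046],[[0.0007,0.0077,0.001],0.085],[[0.0003,0.0103,0.001],0.124],[[-0.0003,0.0128,0.001],0.162]]}}

```text
clock: 4.22
tool_pos: [0.5714, -0.0537, 0.3152]
orientation: [-180.0, -0.1, -23.8]
force: [-0.4, 0.9, 0.3]
opening: 0.0006
gripper_force: 0.5
```

>>> {"op": "send_rows", "data": {"deltas": [[[-0.0002,0.0037,0],0.056],[[-0.0006,0.0074,0],0.111],[[-0.0014,0.011,0],0.167],[[-0.0026,0.0145,0],0.222],[[-0.004,0.018,0],0.278]]}}

```text
clock: 4.63
tool_pos: [0.5637, -0.0655, 0.3155]
orientation: [-179.8, -0.2, -48.9]
force: [4.6, -1.1, -2.0]
opening: 0.0002
gripper_force: 2.1
```

```bash
python3 -c "
from h import *
arc(-5)
s=ctrl.snapshot('top'); print(spokes(s,[.539,-.0385]))"
```

```text
t 4.6333 phi -47.0 rho 0.0358 yaw -48.91 z 0.3155 F [ 4.6 -1.1 -2. ]
[[np.float64(-0.0023), np.float64(0.0038), np.float64(0.0031)], np.float64(0.034)]
[[np.float64(-0.0026), np.float64(0.0075), np.float64(0.0031)], np.float64(0.09)]
[[np.float64(-0.0033), np.float64(0.0111), np.float64(0.0031)], np.float64(0.145)]
[[np.float64(-0.0043), np.float64(0.0147), np.float64(0.0031)], np.float64(0.201)]
[[np.float64(-0.0056), np.float64(0.0182), np.float64(0.0031)], np.float64(0.256)]
([np.float64(44.3), np.float64(164.3), np.float64(-75.7)], np.float64(-10.0))
```

>>> {"op": "send_rows", "data": {"deltas": [[[-0.0023,0.0038,0.002],0.034],[[-0.0026,0.0075,0.002],0.09],[[-0.0033,0.0111,0.002],0.145],[[-0.0043,0.0147,0.002],0.201],[[-0.0056,0.0182,0.002],0.256]]}}

```text
clock: 5.1
tool_pos: [0.5497, -0.0724, 0.3145]
orientation: [-179.8, -0.1, -71.8]
force: [3.3, -3.2, 2.2]
opening: 0.0003
gripper_force: 2.3
```

>>> {"op": "send_rows", "data": {"deltas": [[[-0.0002,0.0037,0],0.056],[[-0.0006,0.0074,0],0.111],[[-0.0014,0.011,0],0.167],[[-0.0026,0.0145,0],0.222],[[-0.004,0.018,0],0.278]]}}

```text
clock: 5.52
tool_pos: [0.5344, -0.0742, 0.3144]
orientation: [-179.8, -0.1, -96.8]
force: [1.8, -5.2, 3.2]
opening: 0.0005
gripper_force: 2.3
```

```bash
python3 -c "
from h import *
arc(-5)
s=ctrl.snapshot('top'); print(spokes(s,[.539,-.0385]))"
```

```text
t 5.5167 phi -98.0 rho 0.0352 yaw -96.85 z 0.3144 F [ 1.8 -5.2  3.2]
[[np.float64(-0.0017), np.float64(0.0037), np.float64(0.0017)], np.float64(0.068)]
[[np.float64(-0.0023), np.float64(0.0073), np.float64(0.0017)], np.float64(0.123)]
[[np.float64(-0.0032), np.float64(0.0109), np.float64(0.0017)], np.float64(0.179)]
[[np.float64(-0.0044), np.float64(0.0145), np.float64(0.0017)], np.float64(0.235)]
[[np.float64(-0.0058), np.float64(0.0179), np.float64(0.0017)], np.float64(0.29)]
([np.float64(-21.52), np.float64(98.48), np.float64(-141.52)], np.float64(-100.5))
```

>>> {"op": "send_rows", "data": {"deltas": [[[-0.0017,0.0037,0.001],0.068],[[-0.0023,0.0073,0.001],0.123],[[-0.0032,0.0109,0.001],0.179],[[-0.0044,0.0145,0.001],0.235],[[-0.0044,0.0145,0.001],0.235]]}}

```text
clock: 5.98
tool_pos: [0.5224, -0.0688, 0.3128]
orientation: [-179.9, -0.0, -117.9]
force: [-0.6, -3.2, 1.5]
opening: 0.0007
gripper_force: 1.4
```

```bash
python3 -c "
from h import *
arc(-5)
s=ctrl.snapshot('scene'); t=ctrl.snapshot('top'); print(spokes(s,[.539,-.040]),spokes(t,[.539,-.0385]))
a=cv2.resize(s['color'][155:235,262:348],None,fx=4.5,fy=4.5,interpolation=2); b=cv2.resize(t['color'][155:235,300:386],None,fx=4.5,fy=4.5,interpolation=2)
cv2.imwrite('pics/mid1.png',np.hstack([b,a])[:,:,::-1])"
```

```text
t 5.9833 phi -119.8 rho 0.0339 yaw -117.92 z 0.3128 F [-0.6 -3.2  1.5]
[[np.float64(-0.0002), np.float64(0.0037), np.float64(-0.0002)], np.float64(0.076)]
[[np.float64(-0.0008), np.float64(0.0074), np.float64(-0.0002)], np.float64(0.132)]
[[np.float64(-0.0017), np.float64(0.0109), np.float64(-0.0002)], np.float64(0.187)]
[[np.float64(-0.003), np.float64(0.0144), np.float64(-0.0002)], np.float64(0.243)]
[[np.float64(-0.0045), np.float64(0.0178), np.float64(-0.0002)], np.float64(0.299)]
([np.float64(-45.05), np.float64(74.95), np.float64(-165.05)], np.float64(-173.5)) ([np.float64(-48.7), np.float64(71.3), np.float64(-168.7)], np.float64(-114.0))
```

View pics/mid1.png

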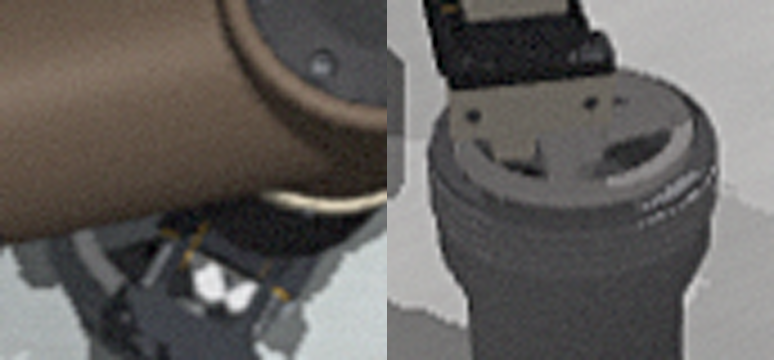

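The arm hides the plate in the top view (left). The scene view (right) shows one spoke at (578,150), which suggests the notch is near -165°. I'll push another 15°, then lift and back off for a clear look.

>>> {"op": "send_rows", "data": {"deltas": [[[-0.0002,0.0037,0],0.076],[[-0.0008,0.0074,0],0.132],[[-0.0017,0.0109,0],0.187],[[-0.0017,0.0109,0],0.187],[[-0.0017,0.0089,0],0.187]]}}

```text
clock: 6.5
tool_pos: [0.5167, -0.0637, 0.3117]
orientation: [180.0, 0.0, -134.4]
force: [-0.6, 0.1, 1.2]
opening: 0.0005
gripper_force: 0.2
```

>>> {"op": "send_rows", "data": {"deltas": [[[0,-0.001,0],0],[[0,-0.001,-0.03],0],[[0,-0.001,-0.07],0],[[0,-0.001,-0.11],0],[[0,-0.001,-0.11],0]]}}

```text
clock: 6.92
tool_pos: [0.5198, -0.0645, 0.4061]
orientation: [-179.6, 0.4, -134.5]
force: [0.8, 0.1, 2.0]
opening: 0.0005
gripper_force: 0.0
```

```bash
python3 -c "
from h import *
o=ctrl.get_obs();p=o['tool_pos'];print(np.array(p)-[*C0,0],o['orientation'])
goal([p[0]+.02,p[1]+.20,p[2]],o['orientation'][2])"
```

```text
[-0.01947248 -0.02516703  0.40606268] [-179.62198598    0.39529753 -134.47257693]
share [-0.1959  0.1573 -0.    ] turn -0.0 mm [-156.7  125.8   -0. ]
```

>>> {"op": "send_rows", "data": {"deltas": [[[-0.04,0.03,0],0],[[-0.08,0.06,0],0],[[-0.12,0.1,0],0],[[-0.16,0.13,0],0],[[-0.196,0.157,0],0]]}}

```text
clock: 7.33
tool_pos: [0.5385, 0.138, 0.3996]
orientation: [180.0, 0.1, -134.5]
force: [1.2, -0.7, 0.4]
opening: 0.0004
gripper_force: 0.0
```

```bash
python3 -c "
from h import *
s=ctrl.snapshot('scene'); t=ctrl.snapshot('top'); print(spokes(s,[.5398,-.041]),spokes(t,[.539,-.0377]))
w=angs(t,[.539,-.0377]);v=angs(s,[.5398,-.041])
cv2.imwrite('pics/look2.png',cv2.resize(np.hstack([w,v]),(800,400))[:,:,::-1])"
```

```text
([np.float64(56.23), np.float64(176.23), np.float64(-63.77)], np.float64(178.5)) ([np.float64(57.13), np.float64(177.13), np.float64(-62.87)], np.float64(178.5))
```

View pics/look2.png

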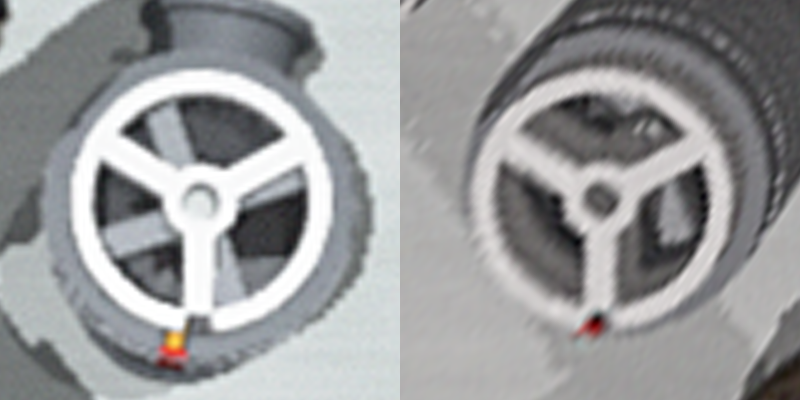

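The notch is now at about 177° in both views and the stud at about 169.7°, so roughly 7.4° clockwise remains. I'll re-enter the same opening.

```bash
python3 -c "
from h import *
goal([.5193,-.0668,.36],-126)"
```

```text
share [ 0.2027 -0.163   0.0479] turn -0.0921 mm [ 162.2 -130.4   38.3]
```

>>> {"op": "send_rows", "data": {"deltas": [[[0.045,-0.036,0],-0.02],[[0.09,-0.072,0],-0.04],[[0.135,-0.108,0],-0.06],[[0.175,-0.141,0.01],-0.092],[[0.2027,-0.163,0.03],-0.092]]}}

```text
clock: 7.85
tool_pos: [0.518, -0.0699, 0.379]
orientation: [-179.8, 0.2, -126.0]
force: [1.3, 0.1, 1.4]
opening: 0.0003
gripper_force: 0.0
```

>>> {"op": "send_rows", "data": {"deltas": [[[0,0,0.01],0],[[0,0,0.02],0],[[0,0,0.03],0],[[0,0,0.03],0],[[0,0,0.03],0]]}}

```text
clock: 8.27
tool_pos: [0.5177, -0.0671, 0.3529]
orientation: [180.0, -0.0, -126.3]
force: [-0.0, -0.2, -0.1]
opening: 0.0006
gripper_force: 0.0
```

```bash
python3 -c "
from h import *
goal([.5193,-.0668,.313],-126)"
```

```text
share [-0.0015 -0.0014  0.0499] turn -0.0034 mm [-1.2 -1.1 39.9]
```

>>> {"op": "send_rows", "data": {"deltas": [[[-0.0015,-0.0014,0.02],0],[[-0.0015,-0.0014,0.035],0],[[-0.0015,-0.0014,0.045],0],[[-0.0015,-0.0014,0.05],0],[[-0.0015,-0.0014,0.05],0]]}}

```text
clock: 8.68
tool_pos: [0.519, -0.0672, 0.3128]
orientation: [180.0, -0.0, -126.4]
force: [0.2, -0.7, 0.5]
opening: 0.0005
gripper_force: 0.0
```

```bash
python3 -c "
from h import *
arc(-3.3)"
```

```text
t 8.6833 phi -126.0 rho 0.0345 yaw -126.36 z 0.3128 F [ 0.2 -0.7  0.5]
[[np.float64(-0.0006), np.float64(0.0025), np.float64(-0.0003)], np.float64(0.033)]
[[np.float64(-0.0008), np.float64(0.0049), np.float64(-0.0003)], np.float64(0.069)]
[[np.float64(-0.0012), np.float64(0.0073), np.float64(-0.0003)], np.float64(0.106)]
[[np.float64(-0.0016), np.float64(0.0097), np.float64(-0.0003)], np.float64(0.143)]
[[np.float64(-0.0023), np.float64(0.0121), np.float64(-0.0003)], np.float64(0.179)]
```

>>> {"op": "send_rows", "data": {"deltas": [[[-0.0006,0.0025,0],0.033],[[-0.0008,0.0049,0],0.069],[[-0.0012,0.0073,0],0.106],[[-0.0016,0.0097,0],0.143],[[-0.0023,0.0121,0],0.179]]}}

```text
clock: 9.1
tool_pos: [0.5128, -0.0609, 0.3143]
orientation: [-179.9, 0.0, -142.7]
force: [1.3, -3.7, -1.1]
opening: 0.0
gripper_force: 2.1
```

>>> {"op": "send_rows", "data": {"deltas": [[[0,0,0],0],[[0,0,0],0],[[0,0,0],0],[[0,0,0],0],[[0,0,0],0]]}}

```text
clock: 9.52
tool_pos: [0.5127, -0.0606, 0.3137]
orientation: [-180.0, 0.0, -142.5]
force: [0.2, -2.2, 1.2]
opening: 0.0004
gripper_force: 1.3
```

>>> {"op": "send_rows", "data": {"deltas": [[[0,-0.002,0],0],[[0,-0.002,-0.01],0],[[0,-0.002,-0.04],0],[[0,-0.002,-0.08],0],[[0,-0.002,-0.11],0]]}}

```text
clock: 9.93
tool_pos: [0.5134, -0.0617, 0.4036]
orientation: [-180.0, 0.0, -142.5]
force: [1.2, 0.4, 0.0]
opening: 0.0003
gripper_force: 0.0
```

```bash
python3 -c "
from h import *
o=ctrl.get_obs();p=o['tool_pos']
goal([p[0]+.02,p[1]+.20,p[2]],o['orientation'][2])"
```

```text
share [-0.172   0.1831 -0.    ] turn -0.0 mm [-137.6  146.5   -0. ]
```

>>> {"op": "send_rows", "data": {"deltas": [[[-0.034,0.037,0],0],[[-0.07,0.073,0],0],[[-0.1,0.11,0],0],[[-0.14,0.147,0],0],[[-0.172,0.183,0],0]]}}

```text
clock: 10.35
tool_pos: [0.5334, 0.1402, 0.4019]
orientation: [180.0, 0.1, -142.5]
force: [1.9, -0.9, 0.1]
opening: 0.0004
gripper_force: 0.0
```

```bash
python3 -c "
from h import *
s=ctrl.snapshot('scene'); t=ctrl.snapshot('top'); print(spokes(s,[.5398,-.041]),spokes(t,[.539,-.0377]))
h=t['color'].astype(int); M=(h[:,:,0]-h[:,:,2]>50)&(h[:,:,0]-h[:,:,1]>20); ys,xs=np.nonzero(M)
k=(abs(xs-335)<12)&(abs(ys-228)<10)
for y in sorted(set(ys[k])):
    x=xs[k&(ys==y)].mean(); P=unproj(t,(x,y),.25); d=P[:2]-[.539,-.0377]; print(y,x,np.hypot(*d).round(4),np.degrees(np.arctan2(d[1],d[0])).round(1))
w=angs(t,[.539,-.0377]);v=angs(s,[.5398,-.041])
cv2.imwrite('pics/look3.png',np.hstack([w[330:600,100:500],v[330:600,100:500]])[:,:,::-1])"
```

```text
([np.float64(49.37), np.float64(169.37), np.float64(-70.63)], np.float64(174.0)) ([np.float64(51.99), np.float64(171.99), np.float64(-68.01)], np.float64(173.5))
223 336.5 0.0594 170.4
224 336.5 0.0618 170.8
225 336.0 0.0644 170.1
226 335.5 0.067 169.5
227 335.5 0.0694 169.9
228 335.0 0.072 169.3
229 335.0 0.0743 169.7
230 335.5 0.0765 171.0
231 335.5 0.0788 171.3
232 334.0 0.0819 169.1
```

View pics/look3.png

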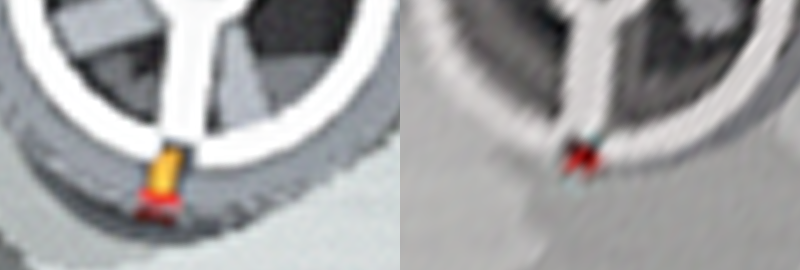

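The brass stud sits on the left side of the notch in the top view, at x≈163–185 of 163–193. About 2° clockwise is left, so I'll nudge once more.

```bash
python3 -c "
from h import *
goal([.5174,-.0653,.353],-132)"
```

```text
share [ 0.1754 -0.1935  0.0596] turn -0.1143 mm [ 140.3 -154.8   47.6]
```

>>> {"op": "send_rows", "data": {"deltas": [[[0.04,-0.044,0],-0.02],[[0.08,-0.088,0],-0.04],[[0.12,-0.132,0],-0.08],[[0.16,-0.175,0.01],-0.114],[[0.1754,-0.1935,0.03],-0.114]]}}

```text
clock: 10.87
tool_pos: [0.5167, -0.0676, 0.3819]
orientation: [-179.8, 0.2, -132.0]
force: [1.3, -0.5, 0.7]
opening: 0.0003
gripper_force: 0.0
```

>>> {"op": "send_rows", "data": {"deltas": [[[0,0,0.01],0],[[0,0,0.02],0],[[0,0,0.03],0],[[0,0,0.03],0],[[0,0,0.03],0]]}}

```text
clock: 11.28
tool_pos: [0.5167, -0.0647, 0.3551]
orientation: [180.0, -0.0, -132.2]
force: [0.2, -0.0, 0.5]
opening: 0.0006
gripper_force: 0.0
```

```bash
python3 -c "
from h import *
goal([.5174,-.0653,.313],-132)"
```

```text
share [-0.     -0.0011  0.0526] turn -0.0021 mm [-0.  -0.9 42.1]
```

>>> {"op": "send_rows", "data": {"deltas": [[[0,-0.0011,0.02],0],[[0,-0.0011,0.035],0],[[0,-0.0011,0.046],0],[[0,-0.0011,0.053],0],[[0,-0.0011,0.053],0]]}}

```text
clock: 11.7
tool_pos: [0.5171, -0.0657, 0.312]
orientation: [179.9, -0.1, -132.2]
force: [-0.5, -0.4, 0.1]
opening: 0.0004
gripper_force: 0.0
```

```bash
python3 -c "
from h import *
arc(-2.85)"
```

```text
t 11.7 phi -130.1 rho 0.0345 yaw -132.22 z 0.312 F [-0.5 -0.4  0.1]
[[np.float64(-0.0006), np.float64(0.0021), np.float64(-0.0012)], np.float64(0.009)]
[[np.float64(-0.0007), np.float64(0.0042), np.float64(-0.0012)], np.float64(0.04)]
[[np.float64(-0.0008), np.float64(0.0064), np.float64(-0.0012)], np.float64(0.072)]
[[np.float64(-0.0011), np.float64(0.0084), np.float64(-0.0012)], np.float64(0.104)]
[[np.float64(-0.0015), np.float64(0.0105), np.float64(-0.0012)], np.float64(0.135)]
```

>>> {"op": "send_rows", "data": {"deltas": [[[-0.0006,0.0021,0],0.009],[[-0.0007,0.0042,0],0.04],[[-0.0008,0.0064,0],0.072],[[-0.0011,0.0084,0],0.104],[[-0.0015,0.0105,0],0.135]]}}

```text
clock: 12.12
tool_pos: [0.5122, -0.06, 0.314]
orientation: [-179.9, 0.0, -144.6]
force: [-0.0, -4.9, -1.0]
opening: 0.0006
gripper_force: 2.1
```

>>> {"op": "send_rows", "data": {"deltas": [[[0,0,0],0],[[0,0,0],0],[[0,0,0],0],[[0,0,0],0],[[0,0,0],0]]}}

```text
clock: 12.53
tool_pos: [0.5121, -0.0598, 0.3133]
orientation: [-180.0, 0.0, -144.4]
force: [0.7, -2.7, 1.7]
opening: 0.0006
gripper_force: 1.4
```

```bash
python3 -c "
from h import *
arc(-1)"
```

```text
t 12.5333 phi -142.9 rho 0.0341 yaw -144.39 z 0.3133 F [ 0.7 -2.7  1.7]
[[np.float64(-0.0001), np.float64(0.0007), np.float64(0.0003)], np.float64(-0.005)]
[[np.float64(-0.0001), np.float64(0.0015), np.float64(0.0003)], np.float64(0.006)]
[[np.float64(-0.0001), np.float64(0.0022), np.float64(0.0003)], np.float64(0.017)]
[[np.float64(-0.0001), np.float64(0.003), np.float64(0.0003)], np.float64(0.028)]
[[np.float64(-0.0002), np.float64(0.0037), np.float64(0.0003)], np.float64(0.039)]
```

That is 1.6° further than last time, so the notch should be near 170°. I'll lift, centre over the hub and press.

>>> {"op": "send_rows", "data": {"deltas": [[[0,-0.002,0],0],[[0,-0.002,-0.01],0],[[0,-0.002,-0.03],0],[[0,-0.002,-0.04],0],[[0,-0.002,-0.04],0]]}}

```text
clock: 12.95
tool_pos: [0.5137, -0.0608, 0.347]
orientation: [-179.9, 0.2, -144.4]
force: [0.2, 0.5, 1.1]
opening: 0.0004
gripper_force: 0.0
```

```bash
python3 -c "
from h import *
t=ctrl.snapshot('scene'); print(spokes(t,[.5398,-.041]))
goal([*C0,.33],-144.4)"
```

```text
([np.float64(43.82), np.float64(163.82), np.float64(-76.18)], np.float64(167.5))
share [-0.0421  0.0028  0.0197] turn -0.0002 mm [-33.7   2.2  15.7]
```

>>> {"op": "send_rows", "data": {"deltas": [[[-0.012,0.001,0],0],[[-0.024,0.008,0],0],[[-0.03,0.014,0.005],0],[[-0.03,0.014,0.013],0],[[-0.03,0.014,0.017],0]]}}

```text
clock: 13.42
tool_pos: [0.5254, -0.0372, 0.3295]
orientation: [179.9, -0.1, -144.4]
force: [-0.7, -0.1, -0.3]
opening: 0.0005
gripper_force: 0.0
```

```bash
python3 -c "
from h import *
goal([C0[0]-.0138,C0[1]+.0024,.324],-144.4)"
```

```text
share [-0.0003  0.0003  0.0068] turn 0.0004 mm [-0.3  0.2  5.5]
```

Now down slowly, to a tip height of about 0.2555 first.

>>> {"op": "send_rows", "data": {"deltas": [[[0,0,0.002],0],[[0,0,0.004],0],[[0,0,0.006],0],[[0,0,0.008],0],[[0,0,0.01],0]]}}

```text
clock: 13.83
tool_pos: [0.5258, -0.0381, 0.3234]
orientation: [-180.0, 0.0, -144.4]
force: [-2.7, 1.1, 5.4]
opening: 0.0004
gripper_force: 2.7
```

>>> {"op": "send_rows", "data": {"deltas": [[[0,0,0.001],0],[[0,0,0.002],0],[[0,0,0.003],0],[[0,0,0.004],0],[[0,0,0.004],0]]}}

```text
clock: 14.25
tool_pos: [0.5258, -0.0381, 0.3206]
orientation: [-180.0, 0.0, -144.4]
force: [-1.9, -0.3, 4.0]
opening: 0.0004
gripper_force: 2.2
```

The plate is going down at about 5 N.

>>> {"op": "send_rows", "data": {"deltas": [[[0,0,0.001],0],[[0,0,0.002],0],[[0,0,0.003],0],[[0,0,0.004],0],[[0,0,0.005],0]]}}

```text
clock: 14.67
tool_pos: [0.5258, -0.0381, 0.3166]
orientation: [-180.0, 0.0, -144.4]
force: [-1.1, -0.1, 5.3]
opening: 0.0005
gripper_force: 2.6
```

>>> {"op": "send_rows", "data": {"deltas": [[[0,0,0.001],0],[[0,0,0.002],0],[[0,0,0.003],0],[[0,0,0.003],0],[[0,0,0.003],0]]}}

```text
clock: 15.08
tool_pos: [0.5258, -0.0381, 0.3158]
orientation: [-179.9, 0.1, -144.4]
force: [-7.5, 1.7, 15.6]
opening: 0.0004
gripper_force: 7.9
```

The plate seats with the tip at 0.250 and the force rising to 16 N. I'll lift, back off and check.

>>> {"op": "send_rows", "data": {"deltas": [[[0,0,-0.01],0],[[0,0,-0.04],0],[[0,0,-0.08],0],[[0,0,-0.11],0],[[0,0,-0.11],0]]}}

```text
clock: 15.5
tool_pos: [0.5274, -0.0381, 0.4071]
orientation: [-179.7, 0.4, -144.4]
force: [0.1, -0.0, 0.7]
opening: 0.0004
gripper_force: 0.0
```

>>> {"op": "send_rows", "data": {"deltas": [[[-0.034,0.037,0],0],[[-0.07,0.073,0],0],[[-0.1,0.11,0],0],[[-0.14,0.147,0],0],[[-0.172,0.183,0],0]]}}

```text
clock: 15.92
tool_pos: [0.5527, 0.163, 0.4016]
orientation: [180.0, 0.0, -144.5]
force: [1.2, -0.1, 0.1]
opening: 0.0002
gripper_force: 0.0
```

```bash
python3 -c "
from h import *
s=ctrl.snapshot('scene'); t=ctrl.snapshot('top'); print(spokes(s,[.5398,-.041],.25),spokes(t,[.539,-.0377],.25))
w=angs(t,[.539,-.0377],.25);v=cv2.resize(s['color'][155:235,262:348],(645,600),interpolation=2)
cv2.imwrite('pics/final.png',cv2.resize(np.hstack([w,v]),(800,386))[:,:,::-1]); o=ctrl.get_obs(); print(o['force'],o['clock'],max(abs(np.array(o['qvel']))))"
```

```text
([np.float64(49.93), np.float64(169.93), np.float64(-70.07)], np.float64(169.0)) ([np.float64(51.32), np.float64(171.32), np.float64(-68.68)], np.float64(172.5))
[-0.06729586  0.05637039 -0.37458808] 16.0167 3.541912819011599
```

View pics/final.png

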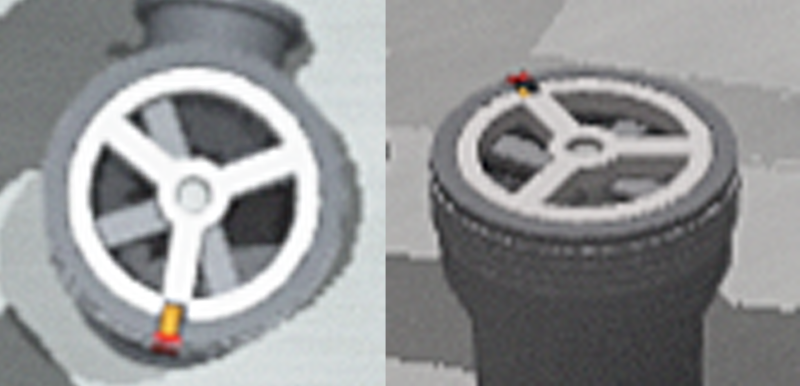

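The plate lies flush with the rim in both views. The brass stud fills the notch at (171,318) left and (523,88) right, and the arm is clear. I'll hand the job in.

```bash
python3 -c "
from h import *
print(ctrl.close_job())"
```

```text
the job is handed in; nothing more can be done
None
```

I turned the plate about 121° clockwise until its notch met the stud and pressed it home. In the last pictures its face is flush with the rim and the arm is clear. The arm's moves kept clear of the four bystanders, and I handed the job in at about 16 s of the 64 s allowed; no verdict came back.

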